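# Clear the beaker off the slide box and open the box

## Robot

A 6-joint arm with a two-finger parallel gripper is mounted at the origin on the work surface. World frame = base frame: x ahead of the robot, y to its left, z up, the work surface at z = 0. Lengths are in m, angles in degrees, forces in N, time in s.
With the tool pointing down it reaches from about 0.4 to 0.825 m from the base axis. Payload 7 kg.
Tool frame: the origin (TCP) lies midway between the tips of the shut fingers; the grasp point (between the pads) lies 19 mm behind it (ctrl.hold_point_z is the distance from the TCP to the grasp point, in m); z points along the fingers, x is the direction in which the jaws open and shut, and the axes are right-handed (so a half turn about z gives the same grasp; the last joint's range is limited). The gripper opens to 88 mm and grips with 3 to 60 N. Pads are 19 mm wide; open, the fingers measure 130 mm over their backs; the gripper's body (78 mm by 193 mm) begins 47 mm behind the grasp point.
Start: joints at [-59.582, 20.546, 0.682, 0, -70.136, -16.507], TCP at [0.162, -0.655, 0.227] pointing down, gripper open.
Joint ranges: [-176.03, 176.03], [-82.01, 121.73], [-58.28, 71.71], [-173.87, 95.51], [-174.79, -0.11], [-173.66, 173.66]. Speed limits (degrees/s): [136.94, 136.94, 172.46, 180, 180, 180].

## Interface

Orientations are given as [roll, pitch, yaw] about the fixed x, y, z axes, in that order (R = Rz(yaw) Ry(pitch) Rx(roll)).
In Python, from plant import ctrl gives the robot as it stands.
- The arm moves only by the tool apply_moves, never from a script. Its argument "motion" is a list of rows, each a list of 2 entries, a list of its own where there are three numbers: the shift along the world's x, y, z in cm, then the turn about the world's z in degrees. In form: [[[tx, ty, tz], roll], ...]. A call has 1 to 10 rows; each row is the pose to reach, as a shift and turn from the pose commanded when the call began; what a row does not reach only later rows make up. A row lasts 1/10 s, in which the tool goes at most 50 mm and 8.59 degrees, less where a joint would pass 70% of its speed; a pose out of reach is approached as far as the arm can. A call with a gripper value outside its range is refused whole. "hand" is the finger opening in cm, from 0 to 8.76, set as the call begins (left out, the last holds). The fingers move at their own pace and stop on an object; the grip force is fixed at half the most. Time passes only in rows, so rows that repeat a pose let the fingers close. It gives the time, the measured TCP pose, the force and the opening at its end, in the units of the state.
- ctrl.get_obs(): the state, without advancing time (a new reading comes with each control period).
- ctrl.snapshot(name): name is "side" or "top" or "wrist"; returns (picture, depth): 420x560x3 uint8, blue, green, red; 420x560 float32, m along the optical axis (not along the pixel's ray), 0 where there is no reading.
- ctrl.camera_model(name): a dict with "fx", "fy", "cx", "cy" (pixels), "cam_to_world" (4x4, takes a point from camera to world coordinates); the wrist camera has in their place "tool_from_camera" (4x4, takes a point from camera to tool coordinates, whose origin is the TCP and whose axes are the tool frame's). Camera axes: x right, y down, z forward; pixel columns grow to the right and rows downward; lengths in m; the calibration is good to about 2 mm. A picture is of the moment at which its call begins: read the wrist's pose just before it. camera_model takes no time and is no camera call.
- ctrl.close_job(): hands the job in, once; it reports no verdict.
The state is a dict: "clock": time; "joint_pos": joint angles; "qvel": joint speeds; "tau": joint torques, N m; "tool_pos": TCP position; "orientation": TCP orientation; "force": force on the tool from outside, world axes, zero at the start; "moment": the same for the moment, N m; "opening": finger opening in m.
Only numpy, scipy, OpenCV 4.12 (cv2) and the standard library are available. Lean on these libraries where they do the work, as an engineer would, in place of code of your own. Each camera call takes 0.05 s, during which the arm holds its last target.

## Task

The black slide box has to be opened, but a beaker has been left to drain on its lid. Move that beaker over to the drip tray and set it down, still mouth-down, squarely on top of its twin there, without dropping it; then lift the lid, which has a pull lip along its front, and swing it right over until it rests open against its stop. Do not shove the box along the bench, do not tip either beaker, and leave the twin, the funnel, the tube rack, the marker and the forceps where they are.

Things in the scene. Friction and masses are not known exactly. Their poses are not given: they have to be found in the camera images.
- box: Black slide box, loose, 1.4 kg, slides on the bench at 6 to 12 N of side push. Origin: centre of underside; x from its front (pull lip, towards the robot) to its hinges, z up. Below the lid 130 (x) by 200 mm (y): front wall 65 mm before the origin (-x). Shut lid: flat top 124 mm up, 210 mm wide, 14 mm deep skirt over front and sides, the skirt's lower edge 106 mm up.
- lip (a point): Middle of the front lower edge of the lid's pull lip, a grey ledge 100 mm wide (along the box's y) and 5 mm thick along the bottom of the front skirt. Lid shut: 106 mm above the bench, 77 mm in front of the box's origin, overhanging the front wall by 12 mm, so a tilted fingertip fits under it. It moves with the lid: 146 mm from the hinge axis along the lid, 14 mm below it.
- hinge (a point): Middle of the lid's hinge axis, which runs along the box's y at the back upper edge: 69 mm behind the box's origin and 120 mm above the bench. Fixed to the box.
- lid (a joint): Lid angle in rad: 0 shut, grows as the front edge rises; 1.57 upright; 1.92 leaning back on its stop. The lid weighs 0.17 kg, turns with a little friction and takes about 1 N at the lip to lift; left before upright it falls shut, left well past upright (from about 1.75) it falls open onto its stop.
- pot_center (a point): Centre (half-way up) of the beaker that stands mouth-down on the lid, anywhere on the lid's flat top. A pale straight-walled plastic cup 55 mm in outer diameter and 72 mm high with three blue lines round it, wall 3.5 mm, 45 g; z axis up; its flat closed base is on top.
- twin_center (a point): Centre (half-way up) of the twin beaker: same size and colour, standing mouth-down on the floor of the drip tray. Its flat top is 36 mm above this point, 77 mm above the bench; a beaker stacked on it has its centre 72 mm above this point.
- tray: Grey drip tray, 130 mm (x) by 200 mm (y) and 18 mm high, floor 5 mm thick, fixed to the bench. Origin: centre of its underside. It stands to the right (-y) of the slide box. The twin stands in one half of it, the funnel in the other.
- funnel: Pale blue funnel lying mouth-down in the drip tray, 64 mm in diameter, 64 mm high. Leave alone. Origin: centre of its underside.
- rack: Navy blue tube rack with pale tubes, 85 by 125 mm, 92 mm high, standing to the left (+y) of the slide box, long side roughly along x. Leave alone. Origin: centre of its underside.
- marker: White marker pen with a blue cap, 126 mm long, 16 mm high, lying in front of the slide box. Leave alone. Origin: underside near its middle.
- forceps: Steel forceps, 110 mm long, 7 mm high, lying in front of the slide box to the left. Leave alone. Origin: underside near the middle.
Mind the look-alikes: they are no part of the job. Leave any yellow look-alike of the part that bears twin_center alone. Leave any orange look-alike of the part that bears pot_center alone.

How it is judged (in metres and radians):
On the way, in this order (a step that is already met when the one before it is completed fails the run):
1. the beaker from the lid stands mouth-down on its twin, let go, the lid still shut (horizontal distance between pot_center and twin_center below 0.01 m and z of pot_center in the frame of twin_center between 0.066 and 0.078 m and angle between each of pot_center, twin_center's own z axis and vertical below 0.09 rad and contact force between the fingers and pot below 0.1 N and value of joint lid below 0.15 rad), for 0.3 s.
2. the lid is swung over past upright to its stop (value of joint lid above 1.8 rad), for 0.2 s.
At the end, for the whole second after the job is handed in: The lid rests open against its stop (above 1.8 rad), the box within 20 mm of where it stood; the beaker from the lid stands mouth-down on the twin, axes within 10 mm, both upright within 0.09 rad, the twin within 15 mm of where it stood; all at rest and let go (horizontal distance between pot_center and twin_center below 0.01 m and z of pot_center in the frame of twin_center between 0.066 and 0.078 m and angle between each of pot_center, twin_center's own z axis and vertical below 0.09 rad and value of joint lid above 1.8 rad and linear speed of each of pot, box below 0.02 m/s and distance of box from where it was at the start of the episode below 0.02 m and distance of twin_center from where it was at the start of the episode below 0.015 m); the robot touches nothing.
It fails at once if the slide box is shoved more than 20 mm (distance of box from where it was at the start of the episode above 0.02 m).
It fails at once if a beaker is tipped over (angle between any of pot_center, twin_center's own z axis and vertical above 0.5 rad).
It fails at once if the lid is lifted while the beaker still stands on it (value of joint lid above 0.15 rad and contact force between pot and lid above 0.05 N).
It fails at once if the beaker is dropped (falls free faster than 0.6 m/s) (linear speed of pot above 0.6 m/s and contact force between the fingers and pot below 0.05 N).
It fails at once if a bystander is moved more than 25 mm (funnel, tube rack, marker or forceps) (distance of any of funnel, rack, marker, forceps from where it was at the start of the episode above 0.025 m).
It also fails if it takes over 64 s, if anything falls off the work surface, if the arm or the gripper's body presses on something with over 40 N, if the wrist force passes 120 N, or if a joint passes its speed limit or range.

## Working session

There is one attempt and no reset: what is moved stays moved. The work goes in short steps, Python scripts to look and compute and a tool call to move; the robot and the scene stay as the last step left them, time stands still between calls to the robot, and variables do not carry over. Pictures are saved under pics/ and viewed, and the job is handed in when it is done.

Besides the shell and the picture viewer there is one more tool, called after ">>>" by a JSON object that holds its "api" and its "payload", one argument or row to a line. apply_moves: Moves the arm, as the interface text tells. Its arguments: {"type":"object","properties":{"motion":{"type":"array"},"hand":{"type":"number"}},"required":["motion"]}

```bash
mkdir -p pics; ls; cat > h.py <<'E'
import numpy as np,cv2
from plant import ctrl
def snap(n,name):
    o=ctrl.get_obs(); p,d=ctrl.snapshot(n); cv2.imwrite(f'pics/{name}.png',p); np.savez(f'pics/{name}.npz',p=p,d=d); return o,p,d
def world(n,d,u,v):
    m=ctrl.camera_model(n); z=d[v,u]; c=np.array([(u-m['cx'])/m['fx']*z,(v-m['cy'])/m['fy']*z,z,1]); return (m['cam_to_world']@c)[:3]
def cloud(n,d):
    m=ctrl.camera_model(n); v,u=np.mgrid[:d.shape[0],:d.shape[1]]
    P=np.stack([(u-m['cx'])/m['fx']*d,(v-m['cy'])/m['fy']*d,d,np.ones_like(d)],-1)
    return (P@np.array(m['cam_to_world']).T)[...,:3]
E
python3 - <<'E'
from h import *
for n in ['top','side']:
    o,p,d=snap(n,n+'0'); print(n,ctrl.camera_model(n))
print(ctrl.get_obs())
E
```

```text
pics
top {'fx': 458.7806128642811, 'fy': 458.7806128642811, 'cx': 285.9459565238513, 'cy': 207.14666368312467, 'cam_to_world': array([[-0.01921528, -0.98765697,  0.15544928,  0.35863405],
       [-0.99972181,  0.0168529 , -0.0165009 , -0.01604804],
       [ 0.01367746, -0.15572311, -0.98770605,  1.31807783],
       [ 0.        ,  0.        ,  0.        ,  1.        ]])}
side {'fx': 407.07974637304875, 'fy': 407.07974637304875, 'cx': 283.1278887420037, 'cy': 208.8068356399603, 'cam_to_world': array([[-0.93123093, -0.17269064,  0.32091572,  0.24262091],
       [-0.36423757,  0.46963084, -0.80422501,  0.75896596],
       [-0.01182979, -0.86580876, -0.50023519,  0.61077041],
       [ 0.        ,  0.        ,  0.        ,  1.        ]])}
{'clock': 0.1, 'joint_pos': array([-5.95810303e+01,  2.05887823e+01,  6.39644271e-01, -1.71849889e-02,
       -7.01356403e+01, -1.65074105e+01]), 'qvel': array([-0.0834139 , -0.16557269,  0.17618196,  0.11502743,  0.12272235,
        0.02059418]), 'tau': array([-8.45794330e-04, -5.84164345e+01,  2.93750310e+01,  7.01543301e+00,
        1.01907947e-02, -8.08079176e-05]), 'tool_pos': array([ 0.16216145, -0.65478966,  0.22570645]), 'orientation': array([-1.79991399e+02, -8.58747140e-02,  1.03905701e+02]), 'force': array([ 0.20192394,  0.95816462, -0.47855184]), 'moment': array([0.01826782, 0.00258972, 0.01758148]), 'opening': 0.08729866238247662}
```

View pics/top0.png

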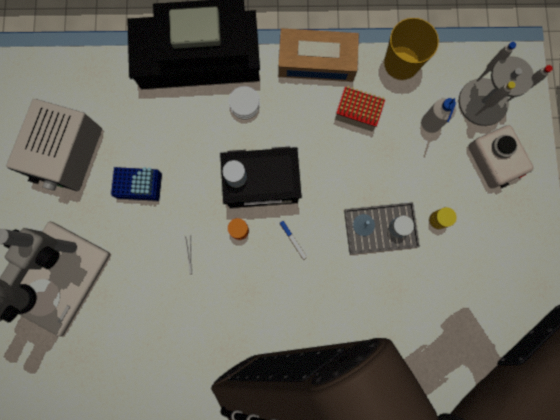

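View pics/side0.png

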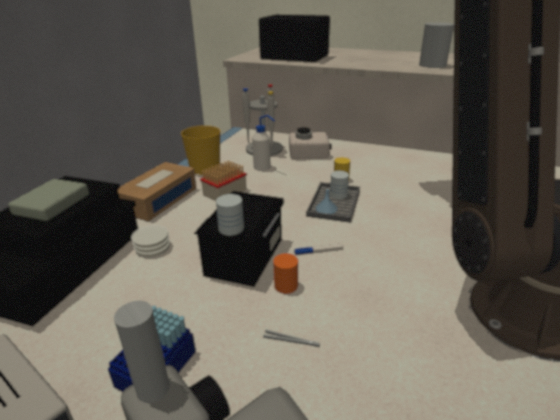

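The top view shows the box at about (260,177), the pot on its lid at (234,173) and the twin at (402,228) in the tray. The funnel is at (364,225), the orange decoy at (238,229), the yellow decoy at (444,217), the marker at (293,240) and the forceps at (189,255).

```bash
cat > m.py <<'E'
from h import *
def circ(X,m):
    P=X[m]; return P
def fitc(P,r=None):
    A=np.c_[2*P[:,:2],np.ones(len(P))]; s=np.linalg.lstsq(A,(P[:,:2]**2).sum(1),rcond=None)[0]; return s[:2],np.sqrt(s[2]+s[0]**2+s[1]**2)
E
python3 - <<'E'
from m import *
z=np.load('pics/top0.npz'); p,d=z['p'],z['d']
X=cloud('top',d)
cv2.imwrite('pics/top_c.png',cv2.resize(p[130:270,160:470],None,fx=2.5,fy=2.5,interpolation=cv2.INTER_CUBIC))
def reg(u0,u1,v0,v1,z0,z1,n):
    S=X[v0:v1,u0:u1].reshape(-1,3); S=S[(S[:,2]>z0)&(S[:,2]<z1)]
    (c,wh,a)=cv2.minAreaRect(S[:,:2].astype(np.float32)); cc=cv2.minEnclosingCircle(S[:,:2].astype(np.float32))
    print(n,len(S),'mean',S.mean(0).round(4),'rect',np.round(c,4),np.round(wh,4),round(a,1),'circ',np.round(cc[0],4),round(cc[1],4),'zmed',np.median(S[:,2]).round(4))
reg(212,255,150,195,.185,.21,'pot top')
reg(385,420,205,245,.07,.09,'twin top')
reg(210,310,135,220,.115,.135,'lid')
reg(335,425,195,262,.012,.025,'tray rim')
reg(350,382,205,245,.05,.075,'funnel top')
reg(350,382,205,245,.03,.075,'funnel')
reg(225,252,212,245,.03,.12,'orange')
reg(430,460,205,232,.03,.12,'yellow')
reg(105,165,160,205,.05,.12,'rack')
reg(275,310,215,262,.008,.03,'marker')
reg(180,200,230,280,.003,.02,'forceps')
E
```

```text
pot top 372 mean [0.6286 0.0966 0.1944] rect [0.6287 0.0964] [0.0537 0.0525] 26.2 circ [0.6292 0.0973] 0.0281 zmed 0.1945
twin top 312 mean [ 0.4979 -0.3553  0.0757] rect [ 0.498  -0.3556] [0.0533 0.0535] 52.6 circ [ 0.4978 -0.3561] 0.0277 zmed 0.0756
lid 3613 mean [0.6342 0.0236 0.123 ] rect [0.6378 0.0326] [0.1449 0.2106] 3.4 circ [0.6352 0.0322] 0.1249 zmed 0.123
tray rim 585 mean [ 0.5018 -0.2953  0.0173] rect [ 0.4993 -0.3092] [0.1302 0.2014] 4.8 circ [ 0.5002 -0.3086] 0.1178 zmed 0.0171
funnel top 16 mean [ 0.5088 -0.2574  0.0628] rect [ 0.5088 -0.2583] [0.01   0.0075] 23.4 circ [ 0.5056 -0.2576] 0.0022 zmed 0.0645
funnel 71 mean [ 0.5088 -0.2567  0.0415] rect [ 0.5093 -0.2563] [0.0257 0.0306] 43.3 circ [ 0.5092 -0.2561] 0.0166 zmed 0.0355
orange 346 mean [0.4981 0.0978 0.0686] rect [0.4995 0.0983] [0.0527 0.0548] 64.7 circ [0.4999 0.099 ] 0.0277 zmed 0.0705
yellow 401 mean [ 0.5187 -0.4724  0.0653] rect [ 0.5206 -0.4764] [0.0532 0.055 ] 22.4 circ [ 0.5194 -0.477 ] 0.0286 zmed 0.0695
rack 1223 mean [0.633  0.3852 0.0691] rect [0.6352 0.3892] [0.1224 0.0843] 86.0 circ [0.6343 0.3892] 0.0717 zmed 0.0621
marker 170 mean [ 0.4717 -0.0533  0.0119] rect [ 0.4706 -0.0538] [0.1245 0.0136] 31.5 circ [ 0.471  -0.0546] 0.0623 zmed 0.0114
forceps 137 mean [0.4302 0.2401 0.0055] rect [0.4347 0.2392] [0.133  0.0542] 0.6 circ [0.4331 0.2369] 0.0689 zmed 0.0051
```

View pics/top_c.png

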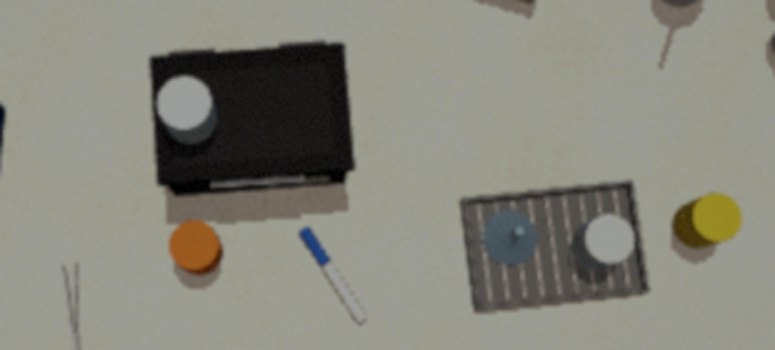

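>>> {"api": "apply_moves", "payload": {
  "motion": [
    [[2, 3.3, 1], -0.5],
    [[4.6, 7.4, 2], -1],
    [[7, 11.2, 3], -2],
    [[9.3, 15, 4], -3],
    [[11.7, 18.8, 5], -4],
    [[14, 22.5, 6], -5],
    [[16.3, 26.3, 7], -6],
    [[18.7, 30, 8], -7],
    [[21, 33.8, 8.5], -8],
    [[23.4, 37.6, 9], -9]
  ],
  "hand": 8.76
}}

```text
clock: 1.1
tool_pos: [0.3967, -0.2774, 0.3169]
orientation: [180.0, -0.0, 94.9]
force: [1.0, -0.6, 0.2]
opening: 0.0878
```

>>> {"api": "apply_moves", "payload": {
  "motion": [
    [[2.3, 3.8, 0], -0.3],
    [[4.6, 7.5, 0], -0.6],
    [[7, 11.3, 0], -0.9],
    [[9.3, 15, 0], -1.2],
    [[11.7, 18.8, 0], -1.5],
    [[14, 22.6, 0], -1.5],
    [[16.3, 26.3, 0], -1.5],
    [[18.7, 30.1, 0], -1.5],
    [[21, 33.8, 0], -1.5],
    [[23.3, 37.6, 0], -1.5]
  ]
}}

```text
clock: 2.1
tool_pos: [0.6297, 0.0985, 0.3162]
orientation: [-180.0, 0.0, 93.4]
force: [1.7, -1.2, 0.1]
opening: 0.0878
```

```bash
python3 - <<'E'
from h import *
o,p,d=snap('wrist','w1'); print(o['tool_pos'],o['orientation'],o['force']); print(ctrl.camera_model('wrist'))
o,p,d=snap('top','t1')
cv2.imwrite('pics/t1c.png',cv2.resize(p[60:280,150:430],None,fx=2.5,fy=2.5,interpolation=cv2.INTER_CUBIC))
o,p,d=snap('side','s1')
cv2.imwrite('pics/s1c.png',cv2.resize(p[120:300,160:380],None,fx=3,fy=3,interpolation=cv2.INTER_CUBIC))
E
```

```text
[0.62974675 0.0984912  0.31619466] [-1.79966446e+02  3.36335793e-03  9.34155269e+01] [ 1.71847149 -1.2123271   0.1167795 ]
{'fx': 369.79817106972337, 'fy': 369.79817106972337, 'cx': 283.4712072346011, 'cy': 212.95294824289564, 'tool_from_camera': array([[ 9.99999635e-01,  6.58327439e-04,  5.44982219e-04,
        -7.40329600e-04],
       [-7.88437684e-04,  9.56713245e-01,  2.91031175e-01,
        -7.82306949e-02],
       [-3.29797900e-04, -2.91031498e-01,  9.56713415e-01,
        -1.59243706e-01],
       [ 0.00000000e+00,  0.00000000e+00,  0.00000000e+00,
         1.00000000e+00]])}
```

View pics/w1.png

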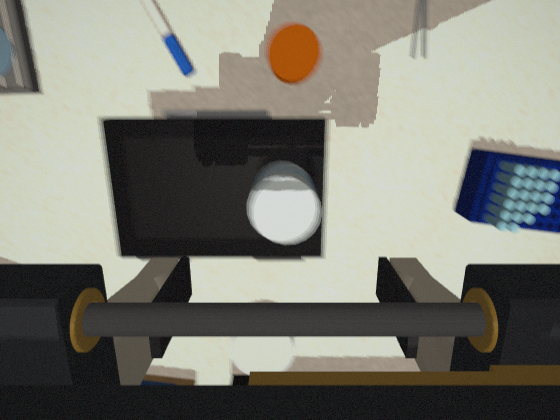

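View pics/s1c.png

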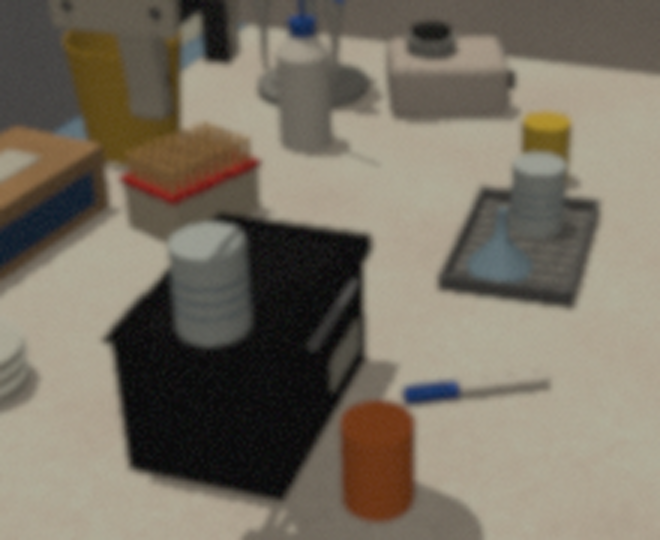

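The wrist view shows the pot top at (285,208) and the lid with corners at about (105,120) and (325,120) along its front. The orange decoy is at (293,53), beyond the lid's front. I'll refine these from the wrist depth.

```bash
cat >> h.py <<'E'
from scipy.spatial.transform import Rotation as Rn
def wcloud(o,d):
    m=ctrl.camera_model('wrist'); v,u=np.mgrid[:d.shape[0],:d.shape[1]]
    P=np.stack([(u-m['cx'])/m['fx']*d,(v-m['cy'])/m['fy']*d,d],-1)
    T=np.array(m['tool_from_camera']); P=P@T[:3,:3].T+T[:3,3]
    return P@Rn.from_euler('xyz',o['orientation'],degrees=True).as_matrix().T+o['tool_pos']
def rect(S,n):
    S=S.reshape(-1,3); (c,wh,a)=cv2.minAreaRect(S[:,:2].astype(np.float32)); cc=cv2.minEnclosingCircle(S[:,:2].astype(np.float32))
    print(n,len(S),'mean',S.mean(0).round(4),'rect',np.round(c,4),np.round(wh,4),round(a,1),'circ',np.round(cc[0],4),round(cc[1],4))
E
python3 - <<'E'
from h import *
z=np.load('pics/w1.npz'); d=z['d']; o=ctrl.get_obs(); X=wcloud(o,d)
def reg(u0,u1,v0,v1,z0,z1,n):
    S=X[v0:v1,u0:u1].reshape(-1,3); S=S[(S[:,2]>z0)&(S[:,2]<z1)&(d[v0:v1,u0:u1].ravel()>0)]; rect(S,n); return S
reg(230,335,150,250,.188,.205,'pot')
L=reg(80,340,90,262,.118,.13,'lid')
reg(80,340,90,262,.10,.117,'lip?')
reg(240,330,10,100,.06,.085,'orange')
# front edge of lid line
for v in [112,114,116,118,120,122,124]: print(v,[X[v,u].round(4).tolist() for u in (150,215,260)])
print('front edge u: first v with z>.1')
for u in range(120,330,20):
    col=X[90:160,u]; i=np.argmax(col[:,2]>.118); print(u,col[i].round(4))
E
```

```text
pot 3694 mean [0.6304 0.0959 0.1952] rect [0.6315 0.0958] [0.0541 0.0542] 50.8 circ [0.6316 0.096 ] 0.0274
lid 25978 mean [0.6323 0.0208 0.1237] rect [0.6397 0.0314] [0.1418 0.2103] 3.6 circ [0.6377 0.0318] 0.125
lip? 957 mean [0.5659 0.027  0.111 ] rect [0.5973 0.0436] [0.1581 0.1879] 29.6 circ [0.6053 0.0296] 0.111
orange 2507 mean [0.502  0.0975 0.0715] rect [0.502  0.0973] [0.0544 0.0534] 3.7 circ [0.502  0.0976] 0.0276
112 [[0.5748, -0.0705, 0.0003], [0.5657, 0.0292, 0.1106], [0.563, 0.0717, 0.1095]]
114 [[0.5772, -0.0707, 0.0001], [0.5675, 0.0292, 0.1106], [0.5648, 0.0719, 0.1104]]
116 [[0.5725, -0.0279, 0.1239], [0.5688, 0.0313, 0.1223], [0.5662, 0.0727, 0.1229]]
118 [[0.5742, -0.0277, 0.1247], [0.5705, 0.0317, 0.1242], [0.5679, 0.0728, 0.1233]]
120 [[0.5761, -0.0281, 0.1236], [0.5723, 0.0315, 0.1232], [0.5697, 0.0728, 0.1227]]
122 [[0.5778, -0.0279, 0.1243], [0.5741, 0.0317, 0.1242], [0.5714, 0.0731, 0.1248]]
124 [[0.5795, -0.0278, 0.125], [0.5759, 0.0315, 0.123], [0.5733, 0.073, 0.123]]
front edge u: first v with z>.1
120 [ 0.5743 -0.0558  0.1226]
140 [ 0.5731 -0.0373  0.123 ]
160 [ 0.5719 -0.0187  0.1238]
180 [ 0.5708 -0.0006  0.1233]
200 [0.5697 0.0176 0.1224]
220 [0.5685 0.0359 0.122 ]
240 [0.5673 0.0544 0.1234]
260 [0.5662 0.0727 0.1229]
280 [0.565  0.091  0.1235]
300 [0.5639 0.1094 0.1221]
320 [0.5627 0.1277 0.1234]
```

>>> {"api": "apply_moves", "payload": {
  "motion": [
    [[0.1, -0.2, -3], 0],
    [[0.1, -0.2, -7], 0],
    [[0.1, -0.2, -10.5], 0],
    [[0.1, -0.2, -13], 0],
    [[0.1, -0.2, -15], 0],
    [[0.1, -0.2, -15.8], 0],
    [[0.1, -0.2, -15.8], 0],
    [[0.1, -0.2, -15.8], 0]
  ]
}}

```text
clock: 3.05
tool_pos: [0.6308, 0.0946, 0.1598]
orientation: [179.9, -0.0, 93.4]
force: [-0.2, -0.5, 0.4]
opening: 0.0879
```

>>> {"api": "apply_moves", "payload": {
  "motion": [
    [[0, 0, 0], 0],
    [[0, 0, 0], 0],
    [[0, 0, 0], 0],
    [[0, 0, 0], 0],
    [[0, 0, 0], 0],
    [[0, 0, 0], 0],
    [[0, 0, 0], 0]
  ],
  "hand": 5
}}

```text
clock: 3.75
tool_pos: [0.6304, 0.0949, 0.1588]
orientation: [180.0, -0.0, 93.4]
force: [-0.4, 1.4, 2.3]
opening: 0.0547
```

>>> {"api": "apply_moves", "payload": {
  "motion": [
    [[0, 0, 0], 0],
    [[0, 0, 0.4], 0],
    [[0, 0, 1.2], 0],
    [[0, 0, 2.4], 0],
    [[0, 0, 4], 0],
    [[0, 0, 6], 0],
    [[0, 0, 7], 0],
    [[0, 0, 7], 0]
  ]
}}

```text
clock: 4.55
tool_pos: [0.6312, 0.0951, 0.2309]
orientation: [179.8, -0.1, 93.4]
force: [-0.6, 0.2, -1.5]
opening: 0.0544
```

```bash
python3 - <<'E'
from h import *
o,p,d=snap('side','s2'); print(o['tool_pos'],o['opening'],o['force'])
cv2.imwrite('pics/s2c.png',cv2.resize(p[120:300,160:380],None,fx=3,fy=3,interpolation=cv2.INTER_CUBIC))
E
```

```text
[0.6311844  0.09507285 0.23088691] 0.05439665930772499 [-0.62642462  0.18363605 -1.49913808]
```

View pics/s2c.png

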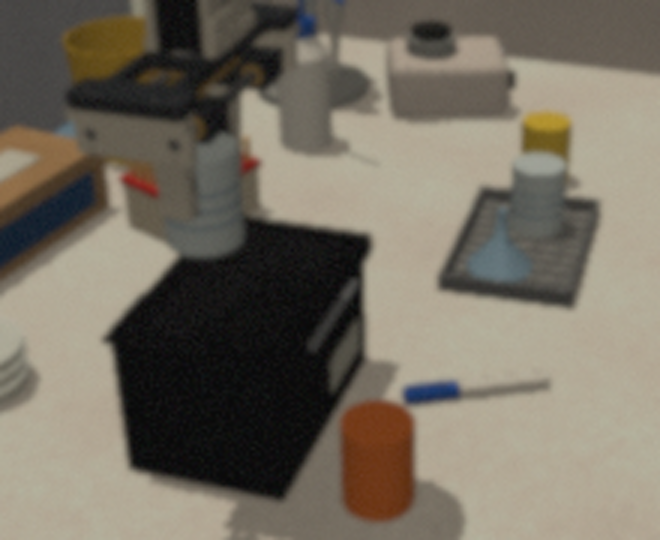

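>>> {"api": "apply_moves", "payload": {
  "motion": [
    [[-0.4, -1.5, 0], 0],
    [[-1.3, -4.5, 0], 0],
    [[-2.4, -8.2, 0], 0],
    [[-3.6, -12.2, 0], 0],
    [[-4.8, -16.4, 0], 0],
    [[-6, -20.6, 0], 0],
    [[-7.3, -24.8, 0], 0],
    [[-8.5, -29, 0], 0],
    [[-9.7, -33, 0], 0],
    [[-10.8, -36.7, 0], 0]
  ]
}}

```text
clock: 5.6
tool_pos: [0.5203, -0.2742, 0.2276]
orientation: [-179.9, -0.0, 93.4]
force: [1.2, -0.4, -1.1]
opening: 0.0547
```

>>> {"api": "apply_moves", "payload": {
  "motion": [
    [[-0.9, -3.3, 0], 0],
    [[-1.7, -5.8, 0], 0],
    [[-2.2, -7.4, 0], 0],
    [[-2.4, -8.2, 0], 0],
    [[-2.5, -8.4, 0], 0],
    [[-2.5, -8.4, 0], 0],
    [[-2.5, -8.4, 0], 0]
  ]
}}

```text
clock: 6.3
tool_pos: [0.4977, -0.3553, 0.2286]
orientation: [180.0, -0.0, 93.5]
force: [0.2, 0.2, -1.6]
opening: 0.0548
```

```bash
python3 - <<'E'
from h import *
o,p,d=snap('wrist','w3'); print(o['tool_pos'],o['orientation'],o['opening'],o['force'])
np.save('pics/w3o.npy',np.r_[o['tool_pos'],o['orientation']])
o2,p2,d2=snap('side','s3')
cv2.imwrite('pics/s3c.png',cv2.resize(p2[100:260,240:440],None,fx=3,fy=3,interpolation=cv2.INTER_CUBIC))
X=wcloud(o,d); ok=d>0
# lower layers
for z0,z1 in [(.07,.082),(.185,.2),(.2,.24)]:
    S=(X[...,2]>z0)&(X[...,2]<z1)&ok&(np.hypot(X[...,0]-.5,X[...,1]+.355)<.05)
    if S.sum()>20: rect(X[S],(z0,z1))
E
```

```text
[ 0.49765196 -0.35531192  0.22857828] [ 1.79991775e+02 -6.28235185e-03  9.34714854e+01] 0.05483540243936887 [ 0.15980016  0.24303982 -1.56601162]
(0.07, 0.082) 2086 mean [ 0.4921 -0.3586  0.0779] rect [ 0.4925 -0.3589] [0.0384 0.0541] 6.8 circ [ 0.5003 -0.3578] 0.0273
(0.185, 0.2) 160 mean [ 0.4759 -0.3572  0.198 ] rect [ 0.4797 -0.3556] [0.049  0.0154] 89.1 circ [ 0.4874 -0.3557] 0.0246
(0.2, 0.24) 2866 mean [ 0.4785 -0.3571  0.2248] rect [ 0.4834 -0.357 ] [0.0237 0.086 ] 5.5 circ [ 0.4871 -0.3566] 0.0431
```

View pics/w3.png

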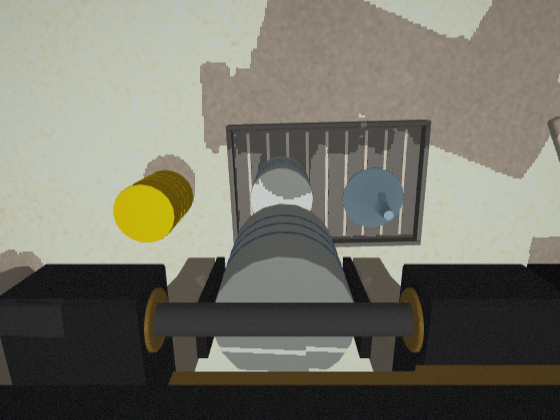

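View pics/s3c.png

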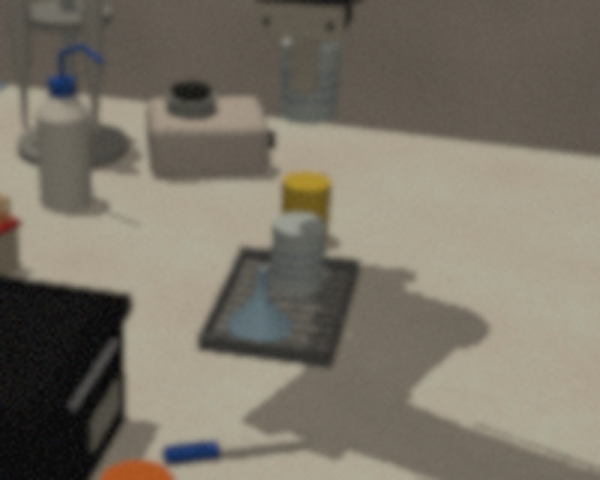

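```bash
python3 - <<'E'
from m import *
from scipy.optimize import least_squares
z=np.load('pics/w3.npz'); p,d=z['p'],z['d']; q=np.load('pics/w3o.npy'); o=dict(tool_pos=q[:3],orientation=q[3:]); X=wcloud(o,d)
S=(X[...,2]>.072)&(X[...,2]<.084)&(d>0)&(np.hypot(X[...,0]-.5,X[...,1]+.355)<.05)
P=X[S]; print(np.percentile(P[:,2],[5,50,95]))
# boundary: angle bins on -x side
c=np.array([.5,-.357])
for _ in range(5):
    a=np.arctan2(P[:,1]-c[1],P[:,0]-c[0]); r=np.hypot(*(P[:,:2]-c).T)
    B=[]
    for t in np.arange(95,266,5)*np.pi/180:
        da=np.abs((a-t+np.pi)%(2*np.pi)-np.pi)<.05
        if da.sum()>3: i=np.where(da)[0][np.argmax(r[da])]; B.append(P[i])
    B=np.array(B); s=least_squares(lambda q:np.hypot(B[:,0]-q[0],B[:,1]-q[1])-.0275,c,loss='soft_l1',f_scale=.001); c=s.x
print('twin',c,np.abs(s.fun).mean())
# held pot walls: front surface points z .2-.255 within pixels
S=(X[...,2]>.198)&(X[...,2]<.255)&(d>0)&(np.hypot(X[...,0]-.4977,X[...,1]+.3553)<.036)&(X[...,0]<.492)
g=p.astype(int).min(2); v,u=np.where(S); S&=(np.arange(560)[None]>225)&(np.arange(560)[None]<345)
for z0 in [.2,.21,.22,.23,.24]:
    P=X[S&(abs(X[...,2]-z0)<.005)]
    if len(P)<20: continue
    s=least_squares(lambda q:np.hypot(P[:,0]-q[0],P[:,1]-q[1])-.0275,[.4977,-.3553],loss='soft_l1',f_scale=.001); print('held',z0,len(P),s.x,np.abs(s.fun).mean())
E
```

```text
[0.07668482 0.07797734 0.07918265]
twin [ 0.50114165 -0.35774576] 0.00018687643400920994
held 0.2 300 [ 0.49979469 -0.35575874] 0.0001451656616506252
held 0.21 465 [ 0.49978825 -0.35577413] 0.00014815713933983565
held 0.22 590 [ 0.49973338 -0.35575041] 0.00018435817423259612
held 0.23 699 [ 0.49970956 -0.35566343] 0.00024444772133582285
held 0.24 816 [ 0.49973231 -0.35573576] 0.00020197438516002947
```

>>> {"api": "apply_moves", "payload": {
  "motion": [
    [[0.14, -0.2, -1], 0],
    [[0.14, -0.2, -3], 0],
    [[0.14, -0.2, -5.5], 0],
    [[0.14, -0.2, -8], 0],
    [[0.14, -0.2, -9.8], 0],
    [[0.14, -0.2, -10.8], 0],
    [[0.14, -0.2, -11.2], 0],
    [[0.14, -0.2, -11.2], 0],
    [[0.14, -0.2, -11.2], 0]
  ]
}}

```text
clock: 7.3
tool_pos: [0.4993, -0.3584, 0.1174]
orientation: [179.9, 0.0, 93.4]
force: [0.3, 0.6, -0.3]
opening: 0.0549
```

>>> {"api": "apply_moves", "payload": {
  "motion": [
    [[0, 0, -0.1], 0],
    [[0, 0, -0.2], 0],
    [[0, 0, -0.2], 0],
    [[0, 0, -0.2], 0]
  ]
}}

```text
clock: 7.7
tool_pos: [0.4987, -0.3582, 0.1147]
orientation: [180.0, 0.0, 93.4]
force: [0.1, 0.3, -0.5]
opening: 0.0544
```

>>> {"api": "apply_moves", "payload": {
  "motion": [
    [[0, 0, -0.1], 0],
    [[0, 0, -0.15], 0],
    [[0, 0, -0.15], 0],
    [[0, 0, -0.15], 0]
  ]
}}

```text
clock: 8.1
tool_pos: [0.4987, -0.3582, 0.113]
orientation: [-180.0, -0.0, 93.4]
force: [-0.0, -1.1, -0.5]
opening: 0.0542
```

```bash
python3 - <<'E'
from h import *
o,p2,d2=snap('side','s4'); print(o['tool_pos'],o['force'])
cv2.imwrite('pics/s4c.png',cv2.resize(p2[140:240,290:390],None,fx=6,fy=6,interpolation=cv2.INTER_CUBIC))
E
```

```text
[ 0.49865794 -0.35817993  0.1130242 ] [-0.01594135 -1.06303746 -0.46126045]
```

View pics/s4c.png

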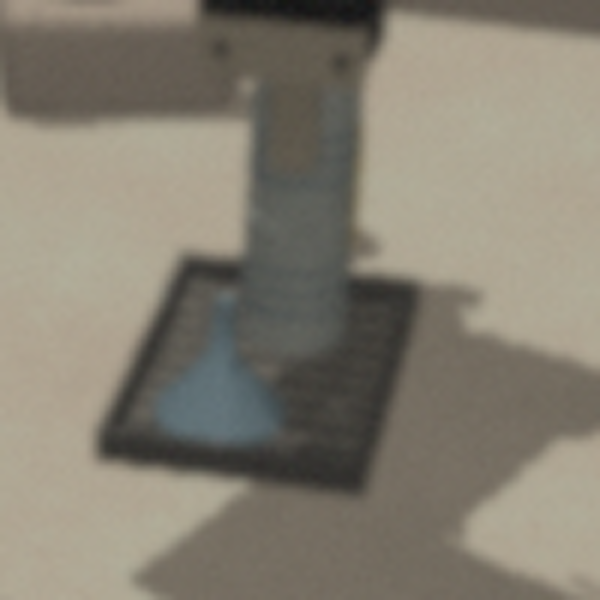

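Held beaker is aligned over the twin with about 1 mm to go, so I'll creep down until the force shows contact.

>>> {"api": "apply_moves", "payload": {
  "motion": [
    [[0, 0, -0.07], 0],
    [[0, 0, -0.07], 0],
    [[0, 0, -0.07], 0]
  ]
}}

```text
clock: 8.45
tool_pos: [0.4986, -0.3582, 0.1123]
orientation: [-180.0, -0.0, 93.4]
force: [-0.5, 0.0, -0.1]
opening: 0.0545
```

>>> {"api": "apply_moves", "payload": {
  "motion": [
    [[0, 0, -0.06], 0],
    [[0, 0, -0.06], 0],
    [[0, 0, -0.06], 0]
  ]
}}

```text
clock: 8.75
tool_pos: [0.4987, -0.3582, 0.1118]
orientation: [180.0, 0.0, 93.4]
force: [0.6, 0.3, 1.1]
opening: 0.0551
```

>>> {"api": "apply_moves", "payload": {
  "motion": [
    [[0, 0, -0.05], 0],
    [[0, 0, -0.05], 0],
    [[0, 0, -0.05], 0]
  ]
}}

```text
clock: 9.05
tool_pos: [0.4988, -0.3583, 0.1118]
orientation: [180.0, 0.0, 93.4]
force: [-0.8, 1.4, 5.7]
opening: 0.0545
```

Contact: Fz rose to 5.7 N. I'll ease back slightly and open the gripper.

>>> {"api": "apply_moves", "payload": {
  "motion": [
    [[0, 0, 0.03], 0],
    [[0, 0, 0.04], 0]
  ]
}}

```text
clock: 9.25
tool_pos: [0.4988, -0.3582, 0.1118]
orientation: [180.0, 0.0, 93.4]
force: [-0.9, 1.2, 2.8]
opening: 0.0547
```

>>> {"api": "apply_moves", "payload": {
  "motion": [
    [[0, 0, 0], 0],
    [[0, 0, 0], 0],
    [[0, 0, 0], 0],
    [[0, 0, 0], 0],
    [[0, 0, 0], 0],
    [[0, 0, 0], 0],
    [[0, 0, 0], 0]
  ],
  "hand": 8.76
}}

```text
clock: 9.95
tool_pos: [0.4987, -0.3582, 0.1116]
orientation: [180.0, 0.0, 93.4]
force: [-0.8, 0.3, 0.9]
opening: 0.0872
```

>>> {"api": "apply_moves", "payload": {
  "motion": [
    [[0, 0, 1], 0],
    [[0, 0, 3], 0],
    [[0, 0, 6], 0],
    [[0, 0, 9], 0],
    [[0, 0, 12], 0],
    [[0, 0, 15], 0],
    [[0, 0, 15], 0]
  ]
}}

```text
clock: 10.65
tool_pos: [0.5005, -0.3594, 0.2677]
orientation: [179.6, 0.3, 93.4]
force: [0.6, -0.4, -0.2]
opening: 0.0871
```

```bash
python3 - <<'E'
from h import *
o,p,d=snap('wrist','w5'); print(o['tool_pos'],o['orientation'],o['opening'],o['force'])
X=wcloud(o,d)
S=(abs(X[...,2]-.149)<.008)&(d>0)&(np.hypot(X[...,0]-.5,X[...,1]+.357)<.05); rect(X[S],'stack top')
print(np.percentile(X[S][:,2],[5,50,95]), 'tilt fit', np.linalg.lstsq(np.c_[X[S][:,:2],np.ones(S.sum())],X[S][:,2],rcond=None)[0])
o,p2,d2=snap('side','s5'); print(o['tool_pos'],o['force'])
cv2.imwrite('pics/s5c.png',cv2.resize(p2[140:240,290:390],None,fx=6,fy=6,interpolation=cv2.INTER_CUBIC))
E
```

```text
[ 0.50045021 -0.35943947  0.2676792 ] [179.58568131   0.26463428  93.44119795] 0.08706886416016388 [ 0.59238003 -0.36642731 -0.24101212]
stack top 3779 mean [ 0.499  -0.3587  0.1499] rect [ 0.5001 -0.3587] [0.0539 0.054 ] 14.7 circ [ 0.5005 -0.3586] 0.0276
[0.1486642  0.15003161 0.15117101] tilt fit [0.01708972 0.00016534 0.14144943]
[ 0.49964385 -0.35871639  0.26505006] [-0.34443386 -0.54105085 -0.56073655]
```

View pics/s5c.png

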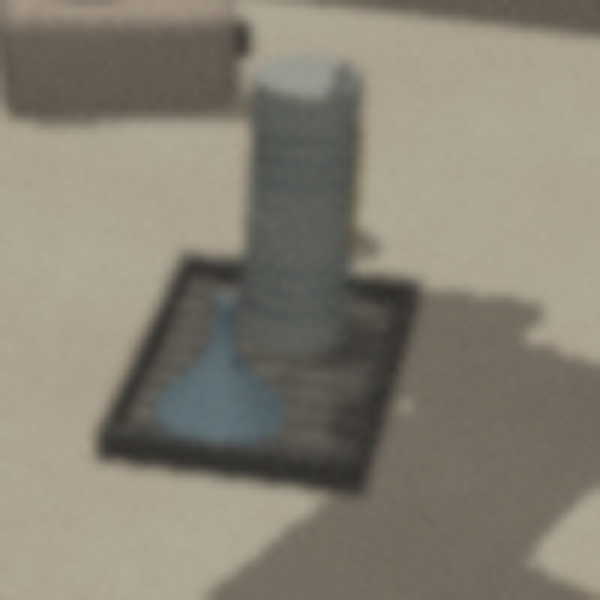

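View pics/w5.png

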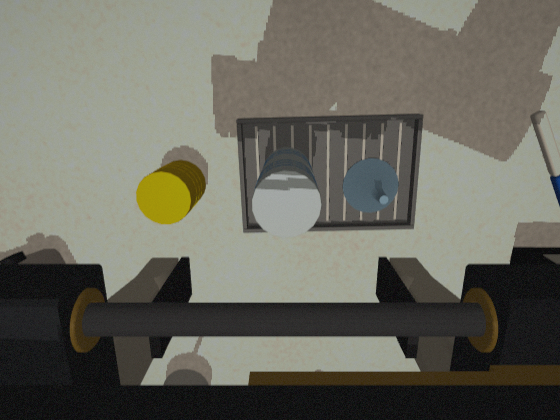

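Beaker is stacked on the twin and let go: its top is at z 0.150 at (0.500,-0.359), against a twin centre of (0.501,-0.358). Next I'll take the gripper round to stand in front of the lip.

>>> {"api": "apply_moves", "payload": {
  "motion": [
    [[0.2, 1.5, 0], 0],
    [[0.6, 5, 0], 0],
    [[1.1, 9.5, 0], 0],
    [[1.7, 14.2, 0], 0],
    [[2.2, 19, 0], 0],
    [[2.7, 23.7, 0], 0],
    [[3.2, 28.4, 0], 0],
    [[3.7, 33, 0], 0],
    [[4.2, 36.5, 0], 0.1],
    [[4.5, 38.4, 0], 0.2]
  ],
  "hand": 3
}}

```text
clock: 11.75
tool_pos: [0.5429, 0.0289, 0.2607]
orientation: [-179.9, 0.0, 93.7]
force: [0.3, -0.2, 0.3]
opening: 0.0304
```

>>> {"api": "apply_moves", "payload": {
  "motion": [
    [[0, 0, 0], 0],
    [[0, 0, 0], 0],
    [[0, 0, 0], 0]
  ]
}}

```text
clock: 12.05
tool_pos: [0.5431, 0.0253, 0.2612]
orientation: [-179.9, 0.0, 93.6]
force: [0.6, -0.4, -0.1]
opening: 0.0301
```

```bash
python3 - <<'E'
from h import *
o,p,d=snap('wrist','w6'); print(o['tool_pos'],o['orientation'],o['opening'],o['force'])
o,p2,d2=snap('top','t6')
cv2.imwrite('pics/t6c.png',cv2.resize(p2[120:280,180:330],None,fx=4,fy=4,interpolation=cv2.INTER_CUBIC))
E
```

```text
[0.54314431 0.02532037 0.26121429] [-1.79944740e+02  1.81801603e-02  9.35920706e+01] 0.030096189567818107 [ 0.56505405 -0.38181786 -0.0631703 ]
```

View pics/w6.png

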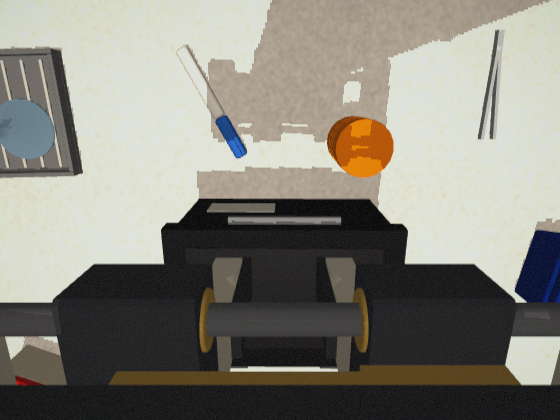

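View pics/t6c.png

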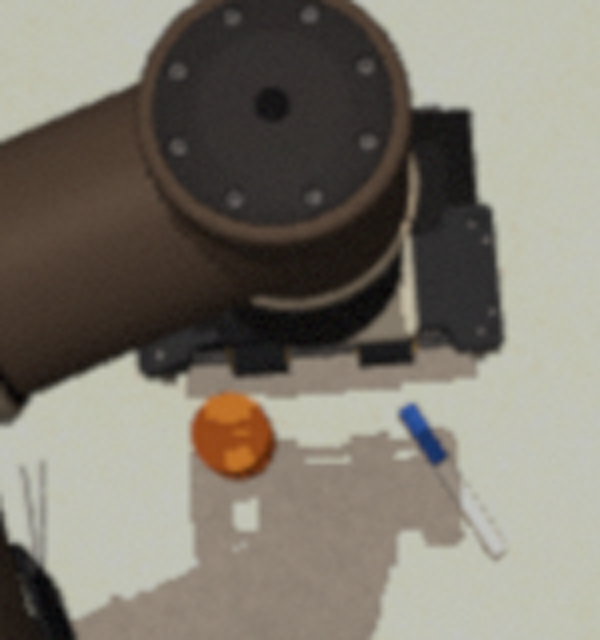

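In the wrist view the lip is the grey strip from (228,220) to (341,220), with the lid's front top edge at about v=228. I'll measure the lip in 3D.

```bash
python3 - <<'E'
from h import *
z=np.load('pics/w6.npz'); d=z['d']; p=z['p']; o=ctrl.get_obs(); X=wcloud(o,d)
for u in (235,285,335):
  for v in range(212,236,1): print(u,v,X[v,u].round(4),p[v,u]) if u==285 or v in(216,218,220,222) else None
E
```

```text
235 216 [ 0.5647 -0.0168  0.1114] [54 56 56]
235 218 [ 0.5663 -0.0167  0.1119] [134 138 141]
235 220 [ 0.5679 -0.0166  0.1127] [136 140 143]
235 222 [ 0.57   -0.0166  0.1119] [88 90 92]
285 212 [0.5741 0.0279 0.0587] [11 11 10]
285 213 [0.5738 0.0279 0.0633] [20 18 21]
285 214 [0.574  0.0279 0.0661] [16 17 20]
285 215 [0.5741 0.0279 0.0691] [25 28 27]
285 216 [0.5626 0.0269 0.1094] [54 51 54]
285 217 [0.5628 0.0269 0.1117] [ 98 101 103]
285 218 [0.5636 0.027  0.112 ] [131 132 135]
285 219 [0.5649 0.0271 0.1107] [136 141 143]
285 220 [0.5655 0.0271 0.1117] [139 143 146]
285 221 [0.5664 0.0272 0.1118] [116 119 122]
285 222 [0.5673 0.0272 0.1119] [90 89 92]
285 223 [0.5686 0.0273 0.1107] [87 88 91]
285 224 [0.5692 0.0274 0.1117] [63 65 64]
285 225 [0.5687 0.0273 0.1159] [22 22 23]
285 226 [0.5692 0.0273 0.1171] [19 18 20]
285 227 [0.569  0.0273 0.1203] [12 10 16]
285 228 [0.5693 0.0273 0.1222] [21 13 15]
285 229 [0.569  0.0273 0.1255] [10 12 10]
285 230 [0.5703 0.0274 0.1243] [24 26 25]
285 231 [0.5707 0.0274 0.1258] [28 28 31]
285 232 [0.5717 0.0275 0.1256] [26 23 28]
285 233 [0.5726 0.0275 0.1255] [32 31 30]
285 234 [0.5737 0.0276 0.125 ] [28 28 28]
285 235 [0.5744 0.0276 0.1256] [34 34 34]
335 216 [0.5593 0.0707 0.1111] [50 49 50]
335 218 [0.5602 0.0704 0.1141] [130 131 135]
335 220 [0.5627 0.071  0.1118] [139 140 144]
335 222 [0.5644 0.071  0.1125] [91 92 94]
```

>>> {"api": "apply_moves", "payload": {
  "motion": [
    [[0, 0.1, -2], 0],
    [[0, 0.1, -6], 0],
    [[0, 0.1, -10], 0],
    [[0, 0.1, -13.5], 0],
    [[0, 0.1, -15.8], 0],
    [[0, 0.1, -16.6], 0],
    [[0, 0.1, -16.6], 0],
    [[0, 0.1, -16.6], 0],
    [[0, 0.1, -16.6], 0]
  ]
}}

```text
clock: 13.05
tool_pos: [0.5447, 0.027, 0.0972]
orientation: [179.9, -0.0, 93.6]
force: [1.0, 0.3, 0.4]
opening: 0.0303
```

```bash
python3 - <<'E'
from h import *
o,p,d=snap('side','s7'); print(o['tool_pos'],o['orientation'],o['opening'],o['force'])
cv2.imwrite('pics/s7c.png',cv2.resize(p[120:300,180:360],None,fx=3.3,fy=3.3,interpolation=cv2.INTER_CUBIC))
for i in range(4):
    ctrl.snapshot('side'); print(ctrl.get_obs()['force'].round(2),ctrl.get_obs()['tool_pos'].round(4))
E
```

```text
[0.54469172 0.02700986 0.09722196] [ 1.79851963e+02 -3.82437521e-02  9.36105691e+01] 0.030252049038374314 [0.95582713 0.29425198 0.44795618]
[0.41 0.57 0.37] [0.5444 0.0271 0.0969]
[-0.23 -0.23  0.44] [0.5442 0.027  0.0967]
[ 0.11 -0.79  0.67] [0.5441 0.027  0.0965]
[-0.2  -0.17 -0.15] [0.544  0.027  0.0963]
```

View pics/s7c.png

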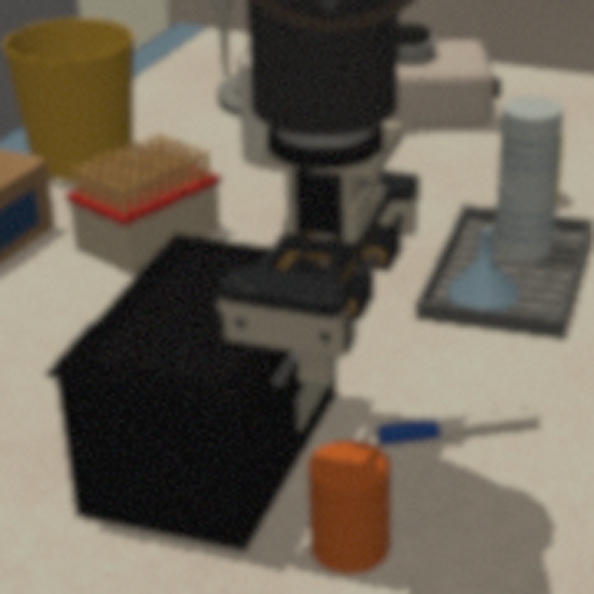

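>>> {"api": "apply_moves", "payload": {
  "motion": [
    [[0.2, 0, -0.3], 0],
    [[0.4, 0, -0.4], 0],
    [[0.6, 0, -0.4], 0],
    [[0.7, 0, -0.4], 0],
    [[0.7, 0, -0.4], 0]
  ]
}}

```text
clock: 13.8
tool_pos: [0.5503, 0.0267, 0.0914]
orientation: [-179.9, 0.0, 93.6]
force: [-1.6, 1.2, 0.1]
opening: 0.0301
```

>>> {"api": "apply_moves", "payload": {
  "motion": [
    [[0.1, 0, 0], 0],
    [[0.1, 0, 0], 0],
    [[0.1, 0, 0], 0]
  ]
}}

```text
clock: 14.1
tool_pos: [0.5503, 0.0267, 0.0913]
orientation: [-179.9, 0.0, 93.6]
force: [-5.8, 2.0, 2.0]
opening: 0.03
```

>>> {"api": "apply_moves", "payload": {
  "motion": [
    [[0.1, 0, 0], 0],
    [[0.1, 0, 0], 0],
    [[0.1, 0, 0], 0]
  ]
}}

```text
clock: 14.4
tool_pos: [0.5504, 0.0266, 0.0912]
orientation: [-179.8, 0.0, 93.6]
force: [-9.6, 2.7, 4.7]
opening: 0.0298
```

>>> {"api": "apply_moves", "payload": {
  "motion": [
    [[-0.1, 0, 0], 0],
    [[-0.1, 0, 0.1], 0],
    [[-0.1, 0, 0.2], 0],
    [[-0.1, 0, 0.2], 0]
  ]
}}

```text
clock: 14.8
tool_pos: [0.5502, 0.0267, 0.093]
orientation: [-179.8, 0.0, 93.6]
force: [-5.2, 1.4, -1.0]
opening: 0.0301
```

>>> {"api": "apply_moves", "payload": {
  "motion": [
    [[0, 0, 0.1], 0],
    [[0, 0, 0.2], 0],
    [[0, 0, 0.3], 0],
    [[0, 0, 0.3], 0]
  ]
}}

```text
clock: 15.2
tool_pos: [0.5501, 0.0267, 0.096]
orientation: [-179.8, 0.0, 93.6]
force: [-5.9, 2.4, -1.8]
opening: 0.03
```

>>> {"api": "apply_moves", "payload": {
  "motion": [
    [[0, 0, 0.15], 0],
    [[0, 0, 0.3], 0],
    [[0, 0, 0.45], 0],
    [[0, 0, 0.5], 0],
    [[0, 0, 0.5], 0]
  ]
}}

```text
clock: 15.7
tool_pos: [0.5499, 0.0266, 0.1009]
orientation: [-179.8, 0.0, 93.6]
force: [-6.3, 1.7, -0.3]
opening: 0.03
```

```bash
python3 - <<'E'
from h import *
o,p,d=snap('side','s8'); print(o['tool_pos'],o['force'])
a=cv2.imread('pics/s7.png')
f=lambda p:cv2.resize(p[170:290,190:310],None,fx=3.3,fy=3.3,interpolation=cv2.INTER_CUBIC)
cv2.imwrite('pics/s8c.png',np.hstack([f(a),f(p)]))
X=cloud('side',d); X0=cloud('side',np.load('pics/s7.npz')['d'])
for (u,v) in [(210,240),(230,215),(245,200),(220,225)]: print((u,v),X0[v,u].round(4),X[v,u].round(4))
E
```

```text
[0.54990206 0.02663575 0.10088009] [-6.30466151  1.70578162 -0.3212877 ]
(210, 240) [0.6615 0.1392 0.113 ] [0.6619 0.1386 0.1126]
(230, 215) [0.6591 0.0493 0.1261] [0.6575 0.052  0.128 ]
(245, 200) [ 0.6593 -0.0304  0.1248] [ 0.6558 -0.0238  0.1289]
(220, 225) [0.6608 0.0939 0.1247] [0.6577 0.099  0.1284]
```

View pics/s8c.png

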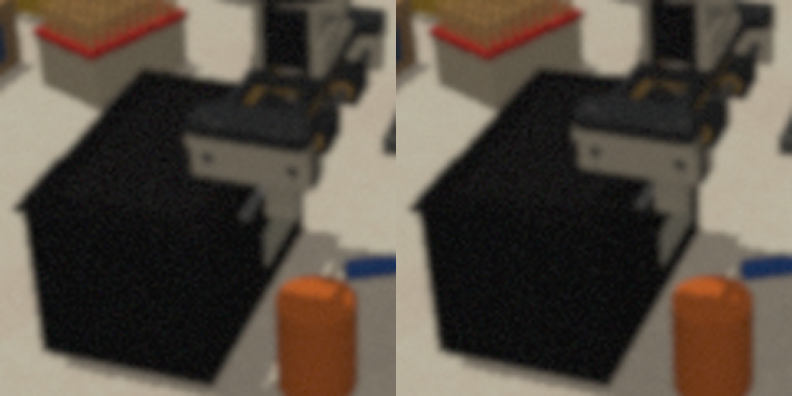

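Lid is lifting by friction: its middle has risen about 4 mm, so θ is about 4°, and the box has not moved. Next I'll compute the lip's arc.

```bash
python3 - <<'E'
import numpy as np
r=14.67;t0=3.9
f=lambda t:np.array([-r*np.cos(np.radians(t-5.48)),r*np.sin(np.radians(t-5.48))])
for t in list(range(4,20,2))+list(range(20,116,4)):
    D=f(t)-f(t0); print(t,'dx %.2f dy %.2f dz %.2f'%(D[0]*.998,D[0]*.063,D[1]))
E
```

```text
4 dx -0.00 dy -0.00 dz 0.03
6 dx -0.00 dy -0.00 dz 0.54
8 dx 0.01 dy 0.00 dz 1.05
10 dx 0.04 dy 0.00 dz 1.56
12 dx 0.09 dy 0.01 dz 2.07
14 dx 0.16 dy 0.01 dz 2.58
16 dx 0.24 dy 0.02 dz 3.08
18 dx 0.34 dy 0.02 dz 3.58
20 dx 0.46 dy 0.03 dz 4.08
24 dx 0.75 dy 0.05 dz 5.06
28 dx 1.11 dy 0.07 dz 6.02
32 dx 1.53 dy 0.10 dz 6.95
36 dx 2.02 dy 0.13 dz 7.85
40 dx 2.57 dy 0.16 dz 8.72
44 dx 3.18 dy 0.20 dz 9.54
48 dx 3.84 dy 0.24 dz 10.32
52 dx 4.56 dy 0.29 dz 11.05
56 dx 5.33 dy 0.34 dz 11.73
60 dx 6.14 dy 0.39 dz 12.35
64 dx 6.99 dy 0.44 dz 12.92
68 dx 7.88 dy 0.50 dz 13.42
72 dx 8.80 dy 0.56 dz 13.86
76 dx 9.75 dy 0.62 dz 14.23
80 dx 10.73 dy 0.68 dz 14.54
84 dx 11.72 dy 0.74 dz 14.78
88 dx 12.73 dy 0.80 dz 14.95
92 dx 13.75 dy 0.87 dz 15.05
96 dx 14.77 dy 0.93 dz 15.07
100 dx 15.79 dy 1.00 dz 15.03
104 dx 16.80 dy 1.06 dz 14.91
108 dx 17.81 dy 1.12 dz 14.73
112 dx 18.80 dy 1.19 dz 14.47
```

>>> {"api": "apply_moves", "payload": {
  "motion": [
    [[-0.03, 0, 0.3], 0],
    [[-0.03, 0, 0.7], 0],
    [[-0.03, 0, 1.1], 0],
    [[0, 0, 1.5], 0],
    [[0.05, 0, 2], 0],
    [[0.1, 0.01, 2.4], 0],
    [[0.15, 0.01, 2.6], 0],
    [[0.15, 0.01, 2.6], 0]
  ]
}}

```text
clock: 16.55
tool_pos: [0.5517, 0.0267, 0.1273]
orientation: [-179.8, 0.0, 93.6]
force: [-7.0, 1.9, 0.4]
opening: 0.0304
```

```bash
python3 - <<'E'
from h import *
o,p,d=snap('side','s9'); print(o['tool_pos'],o['force'])
cv2.imwrite('pics/s9c.png',cv2.resize(p[140:300,180:340],None,fx=3.5,fy=3.5,interpolation=cv2.INTER_CUBIC))
E
```

```text
[0.55166361 0.02666034 0.12731367] [-7.02615386  1.94492102  0.43174947]
```

View pics/s9c.png

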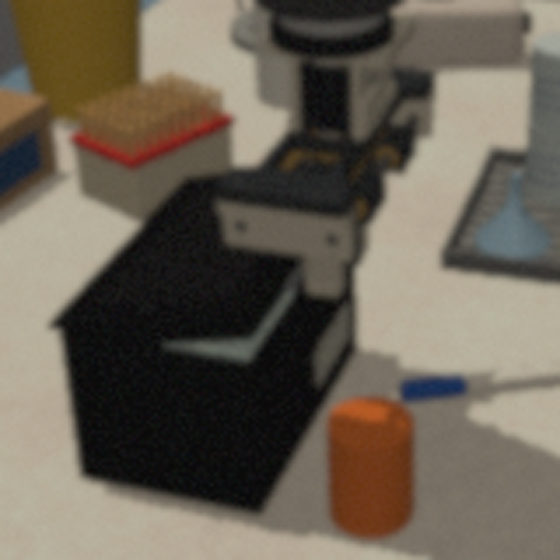

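>>> {"api": "apply_moves", "payload": {
  "motion": [
    [[0, 0, 0.5], 0],
    [[0.1, 0, 1.0], 0],
    [[0.25, 0.01, 1.5], 0],
    [[0.54, 0.03, 2.46], 0],
    [[0.9, 0.05, 3.42], 0],
    [[1.32, 0.08, 4.35], 0],
    [[1.8, 0.12, 5.25], 0],
    [[2.1, 0.14, 5.7], 0],
    [[2.36, 0.15, 6.12], 0],
    [[2.36, 0.15, 6.12], 0]
  ]
}}

```text
clock: 17.6
tool_pos: [0.5772, 0.0283, 0.1899]
orientation: [179.9, 0.0, 93.6]
force: [-6.3, 0.3, 3.6]
opening: 0.03
```

```bash
python3 - <<'E'
from h import *
o,p,d=snap('side','s10'); print(o['tool_pos'],o['force'])
cv2.imwrite('pics/s10c.png',cv2.resize(p[100:300,180:340],None,fx=3.,fy=3.,interpolation=cv2.INTER_CUBIC))
E
```

```text
[0.57723771 0.0282523  0.18990609] [-6.26905944  0.32469553  3.61792361]
```

View pics/s10c.png

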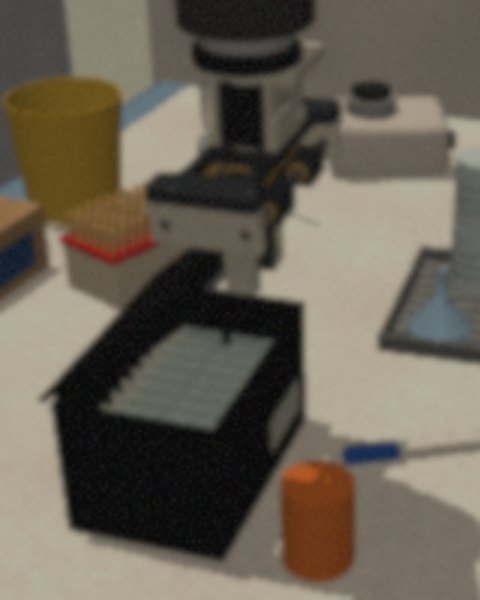

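>>> {"api": "apply_moves", "payload": {
  "motion": [
    [[-0.05, 0, 0.1], 0],
    [[0.2, 0.02, 0.5], 0],
    [[0.48, 0.04, 0.88], 0],
    [[1.13, 0.07, 1.65], 0],
    [[1.85, 0.12, 2.38], 0],
    [[2.62, 0.17, 3.06], 0],
    [[3.43, 0.22, 3.68], 0],
    [[4.28, 0.27, 4.25], 0],
    [[4.7, 0.3, 4.5], 0],
    [[4.7, 0.3, 4.5], 0]
  ]
}}

```text
clock: 18.65
tool_pos: [0.6246, 0.0315, 0.234]
orientation: [180.0, 0.0, 93.6]
force: [-0.6, 0.2, 0.9]
opening: 0.0295
```

```bash
python3 - <<'E'
from h import *
o,p,d=snap('side','s11'); print(o['tool_pos'],o['force'])
cv2.imwrite('pics/s11c.png',cv2.resize(p[100:300,180:340],None,fx=3.,fy=3.,interpolation=cv2.INTER_CUBIC))
E
```

```text
[0.62460771 0.03149228 0.23401168] [-0.57769404  0.17700581  0.86133693]
```

View pics/s11c.png

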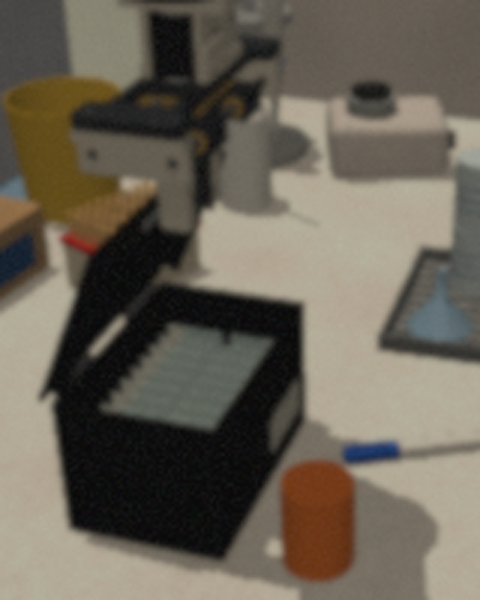

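>>> {"api": "apply_moves", "payload": {
  "motion": [
    [[0.5, 0.03, 0.3], 0],
    [[1.2, 0.08, 0.6], 0],
    [[2, 0.13, 0.95], 0],
    [[2.8, 0.18, 1.25], 0],
    [[3.6, 0.23, 1.5], 0],
    [[4.4, 0.28, 1.7], 0],
    [[5.2, 0.33, 1.8], 0],
    [[5.8, 0.37, 1.9], 0],
    [[6.4, 0.4, 1.95], 0],
    [[6.4, 0.4, 1.95], 0]
  ]
}}

```text
clock: 19.7
tool_pos: [0.6884, 0.0354, 0.253]
orientation: [-180.0, 0.0, 93.6]
force: [1.1, -0.7, -0.5]
opening: 0.0304
```

```bash
python3 - <<'E'
from h import *
o,p,d=snap('side','s12'); print(o['tool_pos'],o['force'],o['joint_pos'])
cv2.imwrite('pics/s12c.png',cv2.resize(p[100:300,140:340],None,fx=3.,fy=3.,interpolation=cv2.INTER_CUBIC))
E
```

```text
[0.68841433 0.03543942 0.2529648 ] [ 1.06489409 -0.65254307 -0.53620172] [ 1.91039981e+01  2.11333073e+01  4.98445128e+00  3.03718770e-03
 -7.38679941e+01 -1.05499704e+02]
```

View pics/s12c.png

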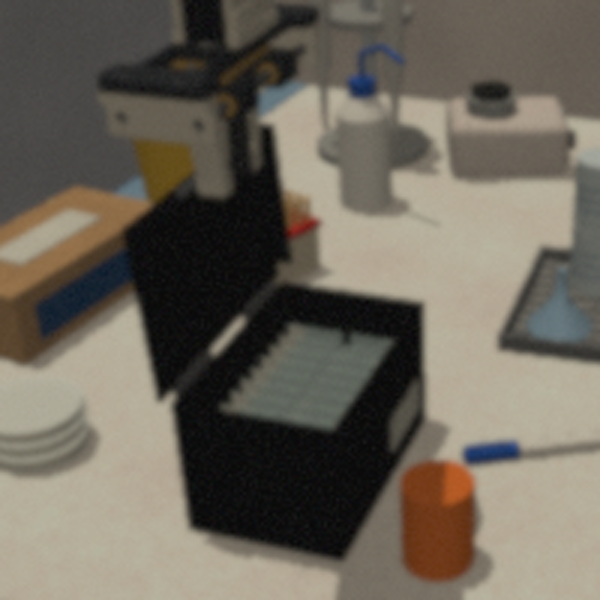

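>>> {"api": "apply_moves", "payload": {
  "motion": [
    [[0.4, 0.03, 0], 0],
    [[0.8, 0.05, 0], 0],
    [[1.2, 0.08, 0], 0],
    [[1.6, 0.1, 0], 0],
    [[2, 0.13, -0.05], 0],
    [[2.4, 0.15, -0.1], 0],
    [[2.8, 0.18, -0.15], 0],
    [[3.1, 0.2, -0.2], 0],
    [[3.1, 0.2, -0.2], 0],
    [[3.1, 0.2, -0.2], 0]
  ]
}}

```text
clock: 20.75
tool_pos: [0.7187, 0.0374, 0.2512]
orientation: [-180.0, 0.0, 93.6]
force: [-1.0, -0.4, -0.1]
opening: 0.0297
```

```bash
python3 - <<'E'
from h import *
o,p,d=snap('side','s13'); print(o['tool_pos'],o['force'])
cv2.imwrite('pics/s13c.png',cv2.resize(p[100:300,140:340],None,fx=3.,fy=3.,interpolation=cv2.INTER_CUBIC))
E
```

```text
[0.71874734 0.03740118 0.25121815] [-1.0364178  -0.3592568  -0.11005617]
```

View pics/s13c.png

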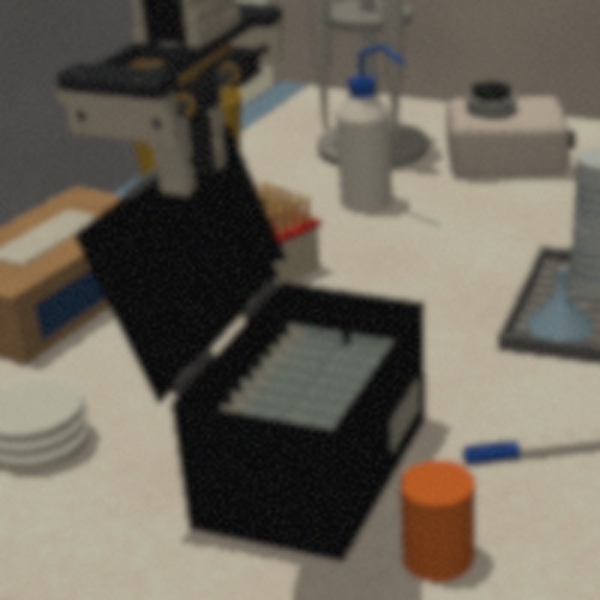

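>>> {"api": "apply_moves", "payload": {
  "motion": [
    [[-0.5, 0, 0], 0],
    [[-1.5, 0, 0.2], 0],
    [[-3, 0, 1], 0],
    [[-5, 0, 2.5], 0],
    [[-7.5, 0, 4.5], 0],
    [[-10.5, 0, 6.5], 0],
    [[-14, 0, 8], 0],
    [[-17.5, -1, 8.5], 0],
    [[-20.5, -4, 8.5], 0],
    [[-22, -8, 8.5], 0]
  ]
}}

```text
clock: 21.8
tool_pos: [0.4956, -0.0426, 0.3382]
orientation: [179.8, -0.1, 93.8]
force: [1.2, -0.5, 0.6]
opening: 0.03
```

>>> {"api": "apply_moves", "payload": {
  "motion": [
    [[0, -4.5, 0], 0],
    [[0, -9, 0], 0],
    [[0, -13.5, 0], 0],
    [[0, -17, 0], 0],
    [[0, -18, 0], 0],
    [[0, -18, 0], 0]
  ]
}}

```text
clock: 22.4
tool_pos: [0.4977, -0.2236, 0.3369]
orientation: [180.0, 0.0, 93.5]
force: [-0.2, 0.3, 0.5]
opening: 0.0299
```

```bash
python3 - <<'E'
from h import *
o,p,d=snap('top','t14'); print(o['tool_pos'],o['force'])
o,p2,d2=snap('side','s14'); print(o['clock'])
cv2.imwrite('pics/t14c.png',np.hstack([cv2.resize(p,None,fx=.71,fy=1)[:,:398],cv2.resize(p2,None,fx=.71,fy=1)]))
X=cloud('side',d2); ok=d2>0
# lid inner plane: points above z .14, y within box, x>.69
S=ok&(X[...,2]>.145)&(X[...,2]<.25)&(X[...,0]>.68)&(X[...,0]<.82)&(X[...,1]>-.06)&(X[...,1]<.12)
P=X[S]; c=np.median(P,0); u,s,vt=np.linalg.svd(P-c); print(S.sum(),c,vt[2],s/np.sqrt(len(P)))
n=vt[2]; n=n*np.sign(n[0]); print('lid angle deg',90+np.degrees(np.arctan2(-n[2],np.hypot(n[0],n[1]))), 'or', 90+np.degrees(np.arctan2(n[2],np.hypot(n[0],n[1]))))
# compare with start: box top/top-view positions
X0=cloud('side',np.load('pics/s1.npz')['d']);Xt=cloud('top',d);Xt0=cloud('top',np.load('pics/top0.npz')['d'])
for n,(x0,x1,y0,y1,z0,z1) in dict(rack=(.5,.75,.32,.46,.05,.12),marker=(.4,.53,-.11,.0,.008,.03),forceps=(.35,.5,.2,.28,.003,.02),stack=(.46,.54,-.40,-.32,.14,.16),tray=(.4,.6,-.42,-.2,.012,.025),boxrim=(.55,.7,-.1,.16,.09,.112)).items():
    for nm,Y in (('0',Xt0),('1',Xt)):
        B=Y[(Y[...,0]>x0)&(Y[...,0]<x1)&(Y[...,1]>y0)&(Y[...,1]<y1)&(Y[...,2]>z0)&(Y[...,2]<z1)]
        if len(B)>5: rect(B,n+nm)
E
```

```text
[ 0.49765083 -0.22361845  0.33688031] [-0.24915344  0.27735261  0.5224239 ]
22.45
2080 [0.734176   0.04028616 0.19590259] [ 0.93834561  0.05402042 -0.34145178] [0.05187638 0.03056039 0.00101365]
lid angle deg 109.96534907623513 or 70.03465092376487
rack0 1223 mean [0.633  0.3852 0.0691] rect [0.6352 0.3892] [0.1224 0.0843] 86.0 circ [0.6343 0.3892] 0.0717
rack1 1226 mean [0.6329 0.3852 0.0691] rect [0.6347 0.3887] [0.1225 0.0817] 85.7 circ [0.6335 0.3876] 0.0718
marker0 171 mean [ 0.4713 -0.0533  0.0119] rect [ 0.47   -0.0536] [0.1244 0.0303] 22.5 circ [ 0.4676 -0.0488] 0.0627
forceps0 176 mean [0.4245 0.2381 0.0052] rect [0.4236 0.2402] [0.1475 0.0796] 0.4 circ [0.423  0.2379] 0.0821
forceps1 165 mean [0.4303 0.241  0.0053] rect [0.4253 0.2412] [0.0763 0.1436] 86.8 circ [0.4273 0.2407] 0.0752
stack1 158 mean [ 0.4855 -0.3605  0.1477] rect [ 0.4859 -0.3612] [0.0283 0.0499] 30.5 circ [ 0.4908 -0.3583] 0.0258
tray0 585 mean [ 0.5018 -0.2953  0.0173] rect [ 0.4993 -0.3092] [0.1302 0.2014] 4.8 circ [ 0.5002 -0.3086] 0.1178
tray1 292 mean [ 0.4624 -0.2922  0.0172] rect [ 0.4991 -0.3091] [0.1301 0.2008] 4.8 circ [ 0.4828 -0.3103] 0.1078
boxrim0 114 mean [0.5633 0.0271 0.109 ] rect [0.5632 0.0283] [0.0083 0.2057] 3.7 circ [0.5663 0.0285] 0.103
boxrim1 94 mean [0.6275 0.1173 0.1004] rect [0.6299 0.1074] [0.1277 0.0484] 3.3 circ [0.6295 0.1069] 0.0674
```

View pics/t14.png

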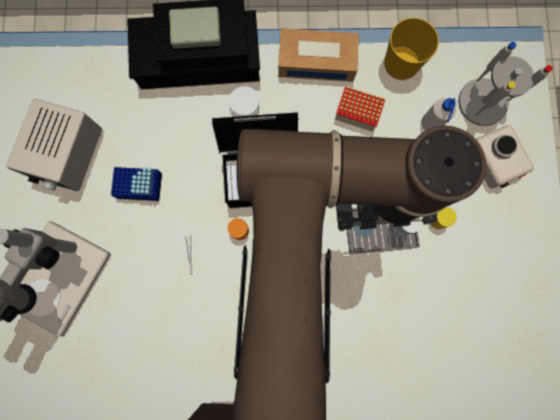

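View pics/s14.png

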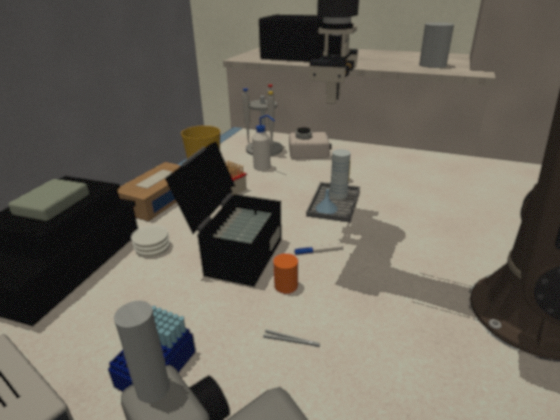

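Lid fits 110.0° (1.92 rad), so it is on its stop. Stack stands, and the arm is clear. Last check is whether the box or bystanders moved, from before/after side views.

```bash
python3 - <<'E'
from h import *
a,b=np.load('pics/side0.npz'),np.load('pics/s14.npz')
X0,X1=cloud('side',a['d']),cloud('side',b['d'])
for n,(x0,x1,y0,y1,z0,z1) in dict(boxside=(.55,.73,.1,.16,.03,.09),boxfront=(.54,.60,-.06,.12,.03,.09),marker=(.4,.53,-.12,.0,.008,.02),twin=(.45,.55,-.4,-.31,.03,.07),funnel=(.46,.55,-.3,-.21,.03,.07),forceps=(.36,.5,.19,.28,.004,.02),orange=(.45,.55,.06,.14,.02,.08)).items():
    for nm,Y,d in (('0',X0,a['d']),('1',X1,b['d'])):
        m=(Y[...,0]>x0)&(Y[...,0]<x1)&(Y[...,1]>y0)&(Y[...,1]<y1)&(Y[...,2]>z0)&(Y[...,2]<z1)&(d>0)
        if m.sum()>5: print(n+nm,m.sum(),Y[m].mean(0).round(4),np.percentile(Y[m],[2,98],axis=0).round(4).tolist())
E
```

```text
boxside0 1228 [0.625  0.1294 0.0605] [[0.5674, 0.107, 0.0316], [0.6937, 0.1353, 0.0888]]
boxside1 1235 [0.6253 0.1294 0.0606] [[0.5673, 0.1061, 0.0316], [0.694, 0.1354, 0.089]]
boxfront0 560 [0.5723 0.0378 0.0589] [[0.5674, -0.0574, 0.031], [0.5779, 0.1173, 0.0869]]
boxfront1 595 [0.573  0.0375 0.061 ] [[0.5676, -0.0565, 0.0315], [0.5962, 0.1175, 0.089]]
marker0 212 [ 0.474  -0.0506  0.0123] [[0.4208, -0.0855, 0.0084], [0.5226, -0.0192, 0.0171]]
marker1 212 [ 0.4736 -0.0508  0.0123] [[0.4209, -0.0847, 0.0084], [0.5222, -0.0189, 0.0171]]
twin0 207 [ 0.4945 -0.3369  0.0505] [[0.4729, -0.3583, 0.031], [0.5215, -0.3288, 0.0691]]
twin1 204 [ 0.494  -0.3367  0.0501] [[0.4728, -0.3571, 0.0311], [0.5216, -0.327, 0.0691]]
funnel0 75 [ 0.5091 -0.2545  0.0441] [[0.4979, -0.2626, 0.0312], [0.5209, -0.2448, 0.0675]]
funnel1 83 [ 0.5093 -0.2547  0.0444] [[0.4973, -0.2644, 0.0304], [0.5214, -0.2435, 0.0682]]
forceps0 283 [0.438  0.2428 0.0068] [[0.3822, 0.2348, 0.0041], [0.4874, 0.2542, 0.0095]]
forceps1 284 [0.4386 0.2427 0.0069] [[0.3838, 0.2348, 0.0043], [0.4883, 0.2541, 0.0092]]
orange0 770 [0.4967 0.1105 0.0568] [[0.4752, 0.0767, 0.0218], [0.5239, 0.1259, 0.0745]]
orange1 767 [0.4968 0.1104 0.0568] [[0.4749, 0.0764, 0.0221], [0.5239, 0.1264, 0.0742]]
```

Nothing moved by more than about 1 mm. Handing in.

```bash
python3 -c "
from plant import ctrl
print(ctrl.close_job())"
```

```text
the job is handed in; nothing more can be done
None
```

I moved the beaker from the lid onto its twin, opened the lid to its stop, and handed the job in at about 22.5 s of the 64 s. The hand-in gives no verdict, so this rests on my own checks.

- **Beaker:** I set it down mouth-down until the wrist force rose to about 6 N, then let go. Measured just after release, its top was at z 0.150 m, where 0.149 m was expected. Its axis was about 1–1.5 mm from the twin's.
- **Lid:** The tool could not be tilted to get under the lip. I pressed the vertical fingers against the front of the lip, lifted it by friction, then followed its arc past upright. A plane fitted to the open lid gives 110° (1.92 rad), which is its stop.
- **Box and bystanders:** Comparing the first and last side views, the box, twin, funnel, marker and forceps each shifted by less than about 1 mm. The top view shows the same for the rack. The arm finished clear of everything.

The push on the box briefly reached 9.6 N, inside the 6–12 N range where it could slide, and stayed at 5–7 N for the first half of the lift. The box did not move measurably. In the final top view the arm hid part of the stack, so I confirmed from the side camera that it was still standing.

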